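# Stirrer up four clicks, then start

## Robot

A 6-joint arm with a two-finger parallel gripper is mounted at the origin on a cart in front of the work surface, level with it; the furniture and walls round the work are solid. World frame = base frame: x ahead of the robot, y to its left, z up, the work surface at z = 0. Lengths are in m, angles in degrees, forces in N, time in s.
With the tool pointing down it reaches from about 0.35 to 0.85 m from the base axis. Payload 8.1 kg.
Tool frame: the origin (TCP) lies at the very end of the fingers, on their centre line; the grasp point (between the pads) lies 19 mm behind it; z points along the fingers, y is the line along which they close (so a half turn about z gives the same grasp; the last joint's range is limited). The gripper opens to 85 mm and grips with 20 to 120 N. Pads are 22 mm wide; open, the fingers measure 114 mm over their backs; the gripper's body (76 mm by 85 mm) begins 54 mm behind the grasp point. The pads swing forward as they close: fully open they stand 13 mm farther back than shut.
Start: joints at [-4.893, 7.471, 85.268, -0, 87.261, -4.893], TCP at [0.6, 0, 0.231] pointing down, gripper open.
Joint ranges: [-169.43, 169.43], [-51.17, 129.36], [1.28, 143.12], [-76.62, 256.62], [0, 156.53], [-152.29, 152.29]. Speed limits (degrees/s): [136.94, 136.94, 159.86, 180, 180, 180].

## Interface

Orientations are given as [roll, pitch, yaw] about the fixed x, y, z axes, in that order (R = Rz(yaw) Ry(pitch) Rx(roll)).
In Python, from plant import observe, grab_frame, finish_job, spot_in, masks_of, place_of gives the robot as it stands.
- The arm moves only by the tool drive_tool, never from a script. Its arguments are lists of equal length, an entry for each row: "xyz": the shift along the tool's x, y, z as a fraction of full scale, a list of three; "rot": the turn, a rotation vector about the tool's x, y, z as a fraction of full scale, a list of three. A call has exactly 8 rows; each row is the pose to reach, as a shift and turn from the pose commanded when the call began, along the tool's axes at that moment; what a row does not reach only later rows make up. Full scale, the value 1, is 750 mm for a shift and 2 rad for a turn. A row lasts 1/10 s, in which the tool goes at most 50 mm and 8.59 degrees, less where a joint would pass 70% of its speed; a pose out of reach is approached as far as the arm can. A call with a number of a shift or a turn outside -1 to 1 is refused whole. A call with a gripper value outside its range is refused whole. "fingers" is the opening, from -1 (shut) to 1 (fully open), set as the call begins (left out, the last holds). The fingers move at their own pace and stop on an object; "newtons" is the grip in N (left out, the last holds). Time passes only in rows, so rows that repeat a pose let the fingers close, or fill a call up. It gives the time, the measured TCP pose, the force, the opening and the grip force at its end, in the units of the state.
- observe(): the state, without advancing time (a new reading comes with each control period).
- grab_frame(name): name is "scene" or "side" or "wrist"; returns a dict with "image" (400x640x3 uint8, red, green, blue), "mtx" (3x3 intrinsics, pixels), "eye" and "rotation" of the camera in the world; the wrist camera has in their place "tool_from_camera" (4x4, takes a point from camera to tool coordinates, whose origin is the TCP and whose axes are the flange's). Camera axes: x right, y up, looking along -z (the intrinsics and any distortion apply to the point x, -y, -z); pixel columns grow to the right and rows downward; lengths in m; the calibration is good to about 2 mm. A picture is of the moment at which its call begins: read the wrist's pose just before it. There is no depth.
- finish_job(): hands the job in; it is judged then, once.
Trained networks look in a picture, given as the dict that the camera call returned (one of the last four; its "shot" number tells which), for a name from the list of things; names that differ only in an ending like _2 or _b are one class to them, and where a whole thing is asked for, a point or a joint stands for the part that bears it (a point fixed in the world has none). Each returns a list of dicts, best first, with "score" (0 to 1); they miss things now and then, are a little off and sometimes report something else, mostly with a low value. They report only what shows in the picture. A call takes as long as a camera call.
- spot_in(picture, name): "bbox" ([left, top, right, bottom] in pixels, round what is visible of it).
- masks_of(picture, name): "mask" (400x640 bool, what is visible of it) and "bbox" ([left, top, right, bottom] in pixels, round what is visible of it).
- place_of(picture, name): "at" ([column, row] in pixels: a listed point, or the origin of a listed thing).
The state is a dict: "clock": time; "q": joint angles; "qd": joint speeds; "joint_efforts": joint torques, N m; "position": TCP position; "tool_rot": TCP orientation; "contact_force": force on the tool from outside, world axes, zero at the start; "moment": the same for the moment, N m; "gripper_width": finger opening in m; "grasp_force": force on a finger pad.
Only numpy, scipy, OpenCV 4.12 (cv2) and the standard library are available. Lean on these libraries where they do the work, as an engineer would, in place of code of your own. Each camera call takes 0.05 s, during which the arm holds its last target. There are 200 camera calls.

## Task

Set the bench stirrer four steps faster and start it: with a fingertip, push the raised lug of its click-stop dial round clockwise (seen from above) by exactly four clicks, never backwards a click and never past the fourth, and then press the start key fully down and let it come up again. Only push: do not pinch the lug, and leave the bottle and vials on the stirrer and the things around it standing where they are.

Things in the scene. Friction and masses are not known exactly. Their poses are not given: they have to be found in the camera images.
- stirrer: low white bench stirrer, 136 (x) x 306 (y) x 46 mm high, fixed to the worktop; origin at the centre of its underside, z up. At its +y end a square steel plate (118 x 120 mm, top at z = 49) carries a bottle and two vials; the dial's centre is at x = 0, y = -45 mm, the start key at x = -30, y = -126 mm, beside a small blank black display
- dial_centre (a point): centre of the dial on its turning axis (vertical), on the flat top of its round disc, 62 mm above the worktop. The disc is 90 mm in diameter, grey, with a knurled rim, in a round bezel with 12 equal ticks; on its top stands one black upright lug
- lug_top (a point): centre of the top of the lug, 30 mm out from the dial's axis and 26 mm above the disc's top (88 mm above the worktop). The lug is a radial fin, 28 mm long (16 to 44 mm from the axis), 12 mm thick and 26 mm high; its flat sides face along the direction of turning. To turn clockwise, push on the side that lies counter-clockwise of it
- lug_push_half: the 6 mm thick half of the lug on its counter-clockwise side, which is the side to push; origin at the foot of the middle of that flat side face, on the disc's top, 30 mm out and 6 mm off the lug's middle plane; x along the lug, towards the dial's axis, z up
- lug_lead_half: the other 6 mm thick half of the lug, on its clockwise (leading) side; origin at the foot of the middle of its side face; x along the lug, towards the dial's axis, z up. Pinching the lug presses on both halves
- speed_dial (a joint): angle of the dial, rad, 0 at the start, grows clockwise seen from above. Click stops every 30 degrees (0.524 rad): about 4 to 6 N on the lug frees it from a stop, the force fades to nothing half way, and a little past half way (0.5 to 0.65 of a click) the dial snaps on by itself into the next stop, away from the finger. Four clicks = 2.094
- start_key_top (a point): centre of the top of the start key, a white round push key of 26 mm diameter, 68 mm above the worktop when up, in a grey collar of 42 mm diameter that ends 10 mm below it; pressed straight down
- start_key (a joint): travel of the start key, m: 0 up, 0.006 fully down (about 4 N); springs up by itself
- bottle: whitish reagent bottle with a screw cap, 49 mm diameter, 85 mm high, standing loose on the plate; origin at the centre of its underside. Not to be moved
- vial_a: small clear screw vial, 15 mm diameter, 46 mm high, loose on the plate, the one nearer the dial; origin at the centre of its underside. Not to be moved
- vial_b: a second such vial, on the plate farther from the dial; origin at the centre of its underside. Not to be moved
- beaker: glass beaker, 80 mm diameter, 113 mm high, on the worktop to the left of the stirrer; origin at the centre of its underside. Not to be moved
- wipes: cardboard wipes box, 62 x 115 x 89 mm, on the worktop to the right of the stirrer; origin at the centre of its underside. Not to be moved

How it is judged:
By the outcome, as a careful person would: the job done as asked, in the order asked, and still so for the second after the job is handed in, with the robot touching nothing.
It also fails if it takes over 42 s, if anything falls off the work surface, if the arm or the gripper's body presses on something with over 40 N, if the wrist force passes 120 N, or if a joint passes its speed limit or range.

## Working session

There is one attempt and no reset: what is moved stays moved. The work goes in short steps, Python scripts to look and compute and a tool call to move; the robot and the scene stay as the last step left them, time stands still between calls to the robot, and variables do not carry over. Pictures are saved under pics/ and viewed, at most 10 in all, crops included, and the job is handed in when it is done.

Besides the shell and the picture viewer there is one more tool, called after "Call:" as name(argument=value, ...), one argument or row to a line, values as JSON. drive_tool: Moves the arm, as the interface text tells. Shift numbers are shares of 750 mm and turn numbers shares of 2 rad, none past 1 either way. Its arguments: {"type":"object","properties":{"xyz":{"type":"array","items":{"type":"array","items":{"type":"number"}}},"rot":{"type":"array","items":{"type":"array","items":{"type":"number"}}},"fingers":{"type":"number"},"newtons":{"type":"number"}},"required":["xyz","rot"]}

```bash
mkdir -p pics; cat > h.py <<'E'
import numpy as np, cv2
from plant import observe, grab_frame, finish_job, spot_in, masks_of, place_of
from scipy.spatial.transform import Rotation as R
def ray(f,px,st=None):
    K=np.array(f["mtx"]);u=np.linalg.solve(K,[px[0],px[1],1.]);d=np.array([u[0],-u[1],-u[2]])
    if "eye" in f: return np.array(f["eye"]),np.array(f["rotation"])@d
    T=np.array(f["tool_from_camera"]);Rt=R.from_euler('xyz',st["tool_rot"],degrees=True).as_matrix()
    return np.array(st["position"])+Rt@T[:3,3],Rt@T[:3,:3]@d
def atz(f,px,z,st=None):
    o,d=ray(f,px,st);return o+d*(z-o[2])/d[2]
def look(name,pts):
    st=observe();f=grab_frame(name)
    for n,z in pts:
        r=place_of(f,n)[:2]
        for k in r: print(name,n,round(k["score"],2),np.round(k["at"]),np.round(atz(f,k["at"],z,st),4))
    return f
def save(f,n): cv2.imwrite("pics/"+n,f["image"][:,:,::-1])
E
python3 - <<'E'
from h import *
P=[("dial_centre",.062),("lug_top",.088),("start_key_top",.068),("lug_push_half",.062),("stirrer",0),("bottle",.049),("vial_a",.049),("beaker",0),("wipes",0)]
fs=[look(n,P) for n in ("scene","side","wrist")]
for f in fs[:2]: print(f["eye"]) if "eye" in f else 0
save(fs[0],"a.png");save(fs[1],"b.png");save(fs[2],"c.png")
print(observe())
E
```

```text
Traceback (most recent call last):
  File "h.py", line 15, in look
    for k in r: print(name,n,round(k["score"],2),np.round(k["at"]),np.round(atz(f,k["at"],z,st),4))
                                                                            ~~~^^^^^^^^^^^^^^^^
  File "h.py", line 10, in atz
    o,d=ray(f,px,st);return o+d*(z-o[2])/d[2]
                                         ~^^^
IndexError: invalid index to scalar variable.
```

```bash
sed -i 's/np.array(f\["rotation"\])@d/rot(f["rotation"])@d/' h.py; cat >> h.py <<'E'
def rot(r):
    r=np.array(r); return r if r.ndim==2 else R.from_euler('xyz',r,degrees=True).as_matrix()
E
python3 - <<'E'
from h import *
f=grab_frame("scene");print(f["eye"],f["rotation"],{k:np.shape(v) for k,v in f.items()})
P=[("dial_centre",.062),("lug_top",.088),("start_key_top",.068),("lug_push_half",.062),("stirrer",0),("bottle",.049),("vial_a",.049),("beaker",0),("wipes",0)]
fs=[look(n,P) for n in ("scene","side","wrist")]
save(fs[0],"a.png");save(fs[1],"b.png");save(fs[2],"c.png")
print(observe())
E
```

```text
[-0.29899489  0.85771714  0.85934637] [ 5.58080649e+01 -5.79031723e-02 -1.37951205e+02] {'image': (400, 640, 3), 'mtx': (3, 3), 'eye': (3,), 'rotation': (3,), 'shot': ()}
scene dial_centre 0.62 [308. 202.] [0.514  0.0155 0.062 ]
scene lug_top 0.73 [319. 200.] [0.4662 0.0096 0.088 ]
scene start_key_top 0.44 [335. 198.] [ 0.4521 -0.0585  0.068 ]
scene stirrer 0.61 [301. 222.] [0.5089 0.0607 0.    ]
scene bottle 0.54 [270. 220.] [0.548  0.1658 0.049 ]
scene vial_a 0.47 [296. 217.] [0.4952 0.0965 0.049 ]
scene vial_a 0.4 [277. 227.] [0.5007 0.178  0.049 ]
scene beaker 0.92 [223. 281.] [0.4765 0.4228 0.    ]
scene wipes 0.83 [362. 173.] [ 0.5533 -0.3615  0.    ]
side dial_centre 0.85 [318. 203.] [0.4989 0.0154 0.062 ]
side dial_centre 0.5 [308. 229.] [0.4922 0.1334 0.062 ]
side lug_top 0.8 [325. 196.] [0.4801 0.0089 0.088 ]
side lug_top 0.47 [333. 191.] [ 0.4632 -0.0199  0.088 ]
side start_key_top 0.43 [332. 192.] [ 0.4715 -0.0418  0.068 ]
side stirrer 0.95 [309. 229.] [0.511 0.058 0.   ]
side bottle 0.92 [281. 236.] [0.5561 0.1664 0.049 ]
side vial_a 0.41 [308. 229.] [0.4964 0.1166 0.049
[... 540 characters left out ...]
0.    ]
{'clock': 1.65, 'q': array([-4.89287418e+00,  7.47188041e+00,  8.52684466e+01,  1.44630067e-04,
        8.72605711e+01, -4.89286221e+00]), 'qd': array([ 0.06688083,  0.04500067, -0.00077333,  0.14116509,  0.06444452,
       -0.00207017]), 'joint_efforts': array([-7.44128229e-04, -5.69297862e+01, -5.00859296e+01, -2.42141068e-04,
        1.24543818e-03,  3.70340047e-05]), 'position': array([6.00002597e-01, 2.49845722e-05, 2.31278565e-01]), 'tool_rot': array([-1.79999118e+02, -2.20535380e-04,  8.99999811e+01]), 'contact_force': array([-0.62041995, -0.17713475, -0.51867665]), 'moment': array([0.03278307, 0.01887657, 0.04419772]), 'grasp_force': 0.0, 'gripper_width': 0.08567153062081495}
```

View pics/a.png

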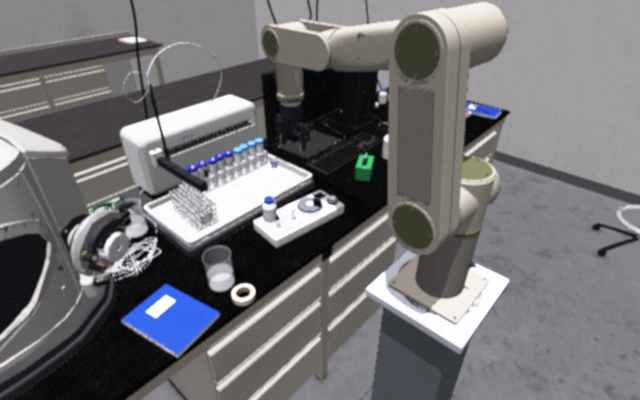

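View pics/c.png

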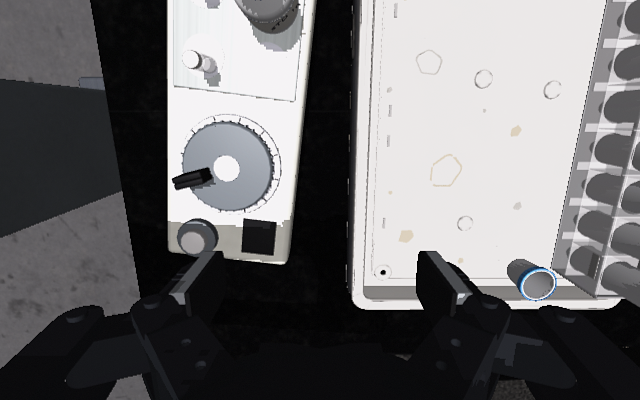

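The lug (187,182) lies left of the dial centre (225,165), and the key is at (192,241). The network points agree with the picture and with the stirrer geometry at a yaw of about -7°. I'll shut the fingers and move to a standby pose above the lug's counter-clockwise side.

Call:
drive_tool(
  xyz=[
    [-0.005,-0.03,0.02],
    [-0.01,-0.07,0.05],
    [-0.018,-0.115,0.085],
    [-0.024,-0.145,0.115],
    [-0.027,-0.152,0.13],
    [-0.027,-0.152,0.135],
    [-0.027,-0.152,0.135],
    [-0.027,-0.152,0.135],
  ],
  rot=[
    [0,0,-0.03],
    [0,0,-0.07],
    [0,0,-0.11],
    [0,0,-0.15],
    [0,0,-0.17],
    [0,0,-0.17],
    [0,0,-0.17],
    [0,0,-0.17],
  ],
  fingers=-1,
  newtons=40,
)

```text
clock: 2.45
position: [0.4872, -0.0202, 0.1312]
tool_rot: [179.9, 0.0, 109.4]
contact_force: [1.1, 0.8, -1.2]
gripper_width: -0.0
grasp_force: 0.0
```

```bash
python3 - <<'E'
from h import *
P=[("dial_centre",.062),("lug_top",.088),("start_key_top",.068),("lug_push_half",.062),("stirrer",0),("bottle",.049),("vial_a",.049)]
f=look("wrist",P); save(f,"d.png"); print(f["tool_from_camera"])
s=observe();print(s["clock"],s["position"],s["tool_rot"],s["contact_force"],s["gripper_width"])
E
```

```text
wrist dial_centre 0.76 [362. 174.] [0.5047 0.0146 0.062 ]
wrist lug_top 0.58 [319. 180.] [0.4767 0.0062 0.088 ]
wrist start_key_top 0.69 [273. 259.] [ 0.4665 -0.0623  0.068 ]
wrist lug_push_half 0.7 [323. 176.] [0.48   0.0048 0.062 ]
wrist stirrer 0.9 [380. 116.] [0.5125 0.0569 0.    ]
wrist bottle 0.69 [325. 159.] [0.4781 0.0143 0.049 ]
wrist vial_a 0.57 [400.  21.] [0.4935 0.1123 0.049 ]
wrist vial_a 0.21 [319. 161.] [0.4749 0.0117 0.049 ]
[[-3.84123695e-04  9.64128021e-01  2.65437397e-01  6.67462157e-02]
 [ 9.99999904e-01  4.25708994e-04 -9.91356607e-05 -5.00372917e-04]
 [-2.08578556e-04  2.65437333e-01 -9.64128092e-01 -1.43605744e-01]
 [ 0.00000000e+00  0.00000000e+00  0.00000000e+00  1.00000000e+00]]
2.85 [ 0.48619623 -0.02020448  0.13021076] [1.79989987e+02 7.13346480e-03 1.09480907e+02] [-0.68714146 -0.54936122 -0.57228475] 0.00010819513827853839
```

View pics/d.png

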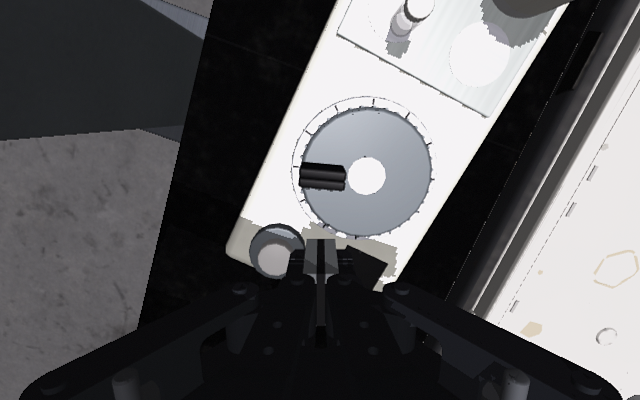

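The picture shows the lug (322,176) left of the dial centre (365,175), with the shut fingertips (322,255) on its counter-clockwise side, clear of everything. Next I'll descend and compute the push arc.

Call:
drive_tool(
  xyz=[
    [0,0,0.01],
    [0,0,0.025],
    [0,0,0.045],
    [0,0,0.06],
    [0,0,0.07],
    [0,0,0.075],
    [0,0,0.075],
    [0,0,0.075],
  ],
  rot=[
    [0,0,0],
    [0,0,0],
    [0,0,0],
    [0,0,0],
    [0,0,0],
    [0,0,0],
    [0,0,0],
    [0,0,0],
  ],
)

```text
clock: 3.65
position: [0.4864, -0.0203, 0.0742]
tool_rot: [180.0, 0.0, 109.5]
contact_force: [0.1, -0.4, 0.2]
gripper_width: -0.0
grasp_force: 0.0
```

```bash
cat >> h.py <<'E'
C=np.array([.505,.0155])
def pose(a,phi0=198.,back=.017,r=.030):
    p=np.radians(phi0-a);return C+r*np.array([np.cos(p),np.sin(p)])-back*np.array([np.sin(p),-np.cos(p)]),phi0-a-90
def plan(start,al,**k):
    xy,yaw=start;y=np.radians(yaw)
    X=np.array([np.cos(y),np.sin(y)]);Y=np.array([np.sin(y),-np.cos(y)])
    print([[round(float((pose(a,**k)[0]-xy)@X/.75),4),round(float((pose(a,**k)[0]-xy)@Y/.75),4),0] for a in al])
    print([[0,0,round(float(-np.radians(pose(a,**k)[1]-yaw)/2),4)] for a in al])
E
python3 - <<'E'
from h import *
s=observe();print(s["position"],s["tool_rot"],s["contact_force"])
plan((np.array([.486,-.02025]),109.48),[-12,-5,0,5,10,15,20,22])
for k in range(1,4):
    print(k);plan(pose(k*30-8),k*30-8+np.array([4,8,12,16,20,24,27,30]))
E
```

```text
[ 0.48636328 -0.0202805   0.07419755] [1.79968305e+02 1.82175311e-02 1.09482670e+02] [ 0.14667472 -0.40285701  0.18492214]
[[0.0069, 0.0046, 0], [0.0114, 0.0012, 0], [0.0149, -0.0008, 0], [0.0185, -0.0025, 0], [0.0222, -0.0039, 0], [0.0261, -0.005, 0], [0.03, -0.0057, 0], [0.0316, -0.0059, 0]]
[[0, 0, -0.0918], [0, 0, -0.0307], [0, 0, 0.0129], [0, 0, 0.0565], [0, 0, 0.1002], [0, 0, 0.1438], [0, 0, 0.1874], [0, 0, 0.2049]]
1
[[0.0028, -0.0015, 0], [0.0058, -0.0028, 0], [0.0088, -0.0038, 0], [0.0119, -0.0047, 0], [0.015, -0.0053, 0], [0.0182, -0.0058, 0], [0.0206, -0.0059, 0], [0.023, -0.006, 0]]
[[0, 0, 0.0349], [0, 0, 0.0698], [0, 0, 0.1047], [0, 0, 0.1396], [0, 0, 0.1745], [0, 0, 0.2094], [0, 0, 0.2356], [0, 0, 0.2618]]
2
[[0.0028, -0.0015, 0], [0.0058, -0.0028, 0], [0.0088, -0.0038, 0], [0.0119, -0.0047, 0], [0.015, -0.0053, 0], [0.0182, -0.0058, 0], [0.0206, -0.0059, 0], [0.023, -0.006, 0]]
[[0, 0, 0.0349], [0, 0, 0.0698], [0, 0, 0.1047], [0, 0, 0.1396], [0, 0, 0.1745], [0, 0, 0.2094], [0, 0, 0.2356], [0, 0, 0.2618]]
3
[[0.0028, -0.0015, 0], [0.0058, -0.0028, 0], [0.0088, -0.0038, 0], [0.0119, -0.0047, 0], [0.015, -0.0053, 0], [0.0182, -0.0058, 0], [0.0206, -0.0059, 0], [0.023, -0.006, 0]]
[[0, 0, 0.0349], [0, 0, 0.0698], [0, 0, 0.1047], [0, 0, 0.1396], [0, 0, 0.1745], [0, 0, 0.2094], [0, 0, 0.2356], [0, 0, 0.2618]]
```

Call:
drive_tool(
  xyz=[
    [0.004,0,0],
    [0.008,0,0],
    [0.0115,0,0],
    [0.015,-0.001,0],
    [0.0165,-0.002,0],
    [0.0185,-0.0025,0],
    [0.0205,-0.0032,0],
    [0.0222,-0.0039,0],
  ],
  rot=[
    [0,0,0],
    [0,0,0.004],
    [0,0,0.008],
    [0,0,0.0129],
    [0,0,0.034],
    [0,0,0.0565],
    [0,0,0.0785],
    [0,0,0.1],
  ],
)

```text
clock: 4.45
position: [0.4782, -0.0065, 0.0741]
tool_rot: [179.9, 0.1, 97.9]
contact_force: [2.2, -5.7, -1.1]
gripper_width: -0.0003
grasp_force: 2.9
```

```bash
cat >> h.py <<'E'
def lug(n=None):
    s=observe();f=grab_frame("wrist")
    for nm,z in (("lug_top",.088),("lug_push_half",.062)):
        for k in place_of(f,nm)[:1]:
            p=atz(f,k["at"],z,s)[:2]-C;print(nm,round(k["score"],2),np.round(k["at"]),"ang",np.degrees(np.arctan2(p[1],p[0]))%360,"r",np.hypot(*p))
    print(s["clock"],s["position"],s["tool_rot"][2],s["contact_force"])
    if n: save(f,n)
E
python3 -c "
from h import *
lug('e.png')"
```

```text
lug_top 0.98 [325. 237.] ang 194.7715323047877 r 0.028072711448238676
lug_push_half 0.79 [325. 225.] ang 202.02917914384466 r 0.02819166416370312
4.45 [ 0.47819425 -0.00648455  0.07412596] 97.88555928040792 [ 2.2001448  -5.73835514 -1.07806266]
```

View pics/e.png

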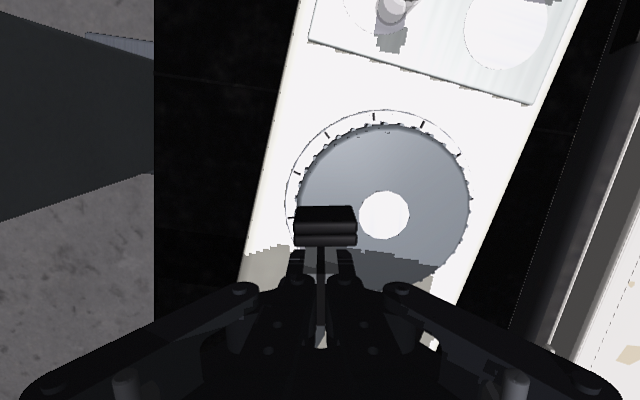

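The fingertip now touches the lug's push face (325,240) with about 6 N, and the dial has just begun to turn. The lug trails the planned angle by about 4°, so I'll continue the arc to about 25°.

Call:
drive_tool(
  xyz=[
    [0.0015,-0.0008,0],
    [0.003,-0.0015,0],
    [0.0045,-0.0022,0],
    [0.006,-0.0028,0],
    [0.0075,-0.0034,0],
    [0.009,-0.0038,0],
    [0.0105,-0.0043,0],
    [0.0115,-0.0046,0],
  ],
  rot=[
    [0,0,0.0175],
    [0,0,0.035],
    [0,0,0.0525],
    [0,0,0.07],
    [0,0,0.0875],
    [0,0,0.105],
    [0,0,0.1225],
    [0,0,0.135],
  ],
)

```text
clock: 5.4
position: [0.4729, 0.003, 0.0737]
tool_rot: [-180.0, -0.0, 82.5]
contact_force: [0.4, -0.1, 0.3]
gripper_width: -0.0001
grasp_force: 0.0
```

```bash
python3 -c "
from h import *
lug('f.png')"
```

```text
lug_top 0.76 [325. 225.] ang 165.19921910698284 r 0.028846593014099673
lug_push_half 0.75 [324. 219.] ang 177.45286415216856 r 0.02866818214729824
5.4 [0.47285672 0.00295179 0.07374747] 82.51579750520138 [ 0.4358332  -0.10974163  0.31816682]
```

View pics/f.png

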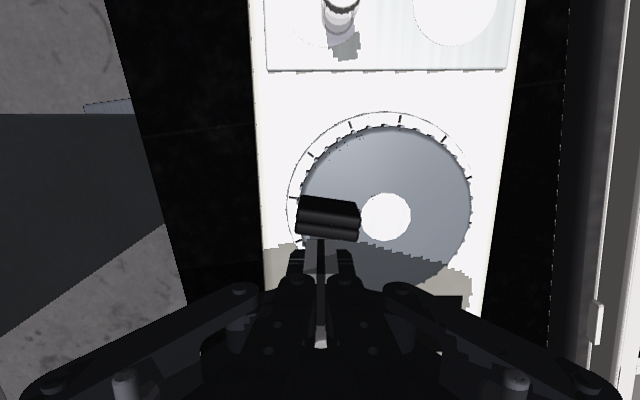

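One click is done: the lug (328,218) sits about 30° on from its start and free of the finger, with zero force. I'll run the same arc another 30° for the second click.

Call:
drive_tool(
  xyz=[
    [0.0028,-0.0015,0],
    [0.0058,-0.0028,0],
    [0.0088,-0.0038,0],
    [0.0119,-0.0047,0],
    [0.015,-0.0053,0],
    [0.0182,-0.0058,0],
    [0.0206,-0.0059,0],
    [0.0225,-0.006,0],
  ],
  rot=[
    [0,0,0.035],
    [0,0,0.07],
    [0,0,0.105],
    [0,0,0.14],
    [0,0,0.1745],
    [0,0,0.21],
    [0,0,0.2355],
    [0,0,0.256],
  ],
)

```text
clock: 6.35
position: [0.4707, 0.0199, 0.0738]
tool_rot: [-180.0, 0.0, 53.2]
contact_force: [-0.0, 0.3, 1.0]
gripper_width: -0.0
grasp_force: 0.1
```

```bash
python3 -c "
from h import *
lug('g.png')"
```

```text
lug_top 0.72 [326. 232.] ang 143.30416375062603 r 0.02763964400322539
lug_push_half 0.84 [328. 223.] ang 153.71221984252153 r 0.026350276693317513
6.35 [0.47065426 0.01986867 0.07375787] 53.151023292998026 [-0.03146245  0.26365165  1.01179996]
```

```bash
python3 -c "
from h import *
lug();lug('g2.png')"
```

```text
lug_top 0.8 [324. 222.] ang 133.2531863456439 r 0.02870009611949965
lug_push_half 0.62 [327. 216.] ang 144.75824470090114 r 0.026494943748702645
6.5 [0.47078049 0.01995167 0.07377155] 53.314923594446796 [-0.81621881 -0.21573722 -0.25684764]
lug_top 0.65 [321. 222.] ang 134.5014906240108 r 0.030131974395660108
lug_push_half 0.98 [326. 216.] ang 144.88741561737376 r 0.027308774283458195
6.65 [0.47081506 0.01983692 0.07380141] 53.28623701882021 [-0.04306433 -1.01936097  0.39616694]
```

View pics/g2.png

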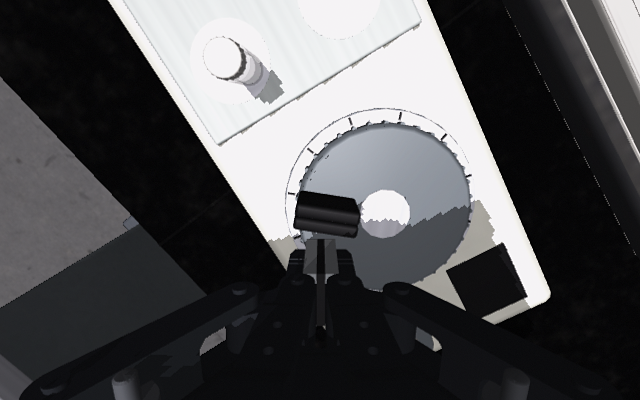

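The frame caught the lug mid-snap; it now rests at the second stop (327,214), in the same place relative to the finger as after click one. I'll repeat the arc for the third click.

Call:
drive_tool(
  xyz=[
    [0.003,-0.0016,0],
    [0.006,-0.0028,0],
    [0.009,-0.0038,0],
    [0.012,-0.0047,0],
    [0.0155,-0.0054,0],
    [0.0185,-0.0058,0],
    [0.0215,-0.006,0],
    [0.023,-0.006,0],
  ],
  rot=[
    [0,0,0.036],
    [0,0,0.072],
    [0,0,0.107],
    [0,0,0.142],
    [0,0,0.18],
    [0,0,0.213],
    [0,0,0.246],
    [0,0,0.262],
  ],
)

```text
clock: 7.6
position: [0.4772, 0.0365, 0.0737]
tool_rot: [-180.0, 0.0, 23.1]
contact_force: [-1.8, -0.4, 0.6]
gripper_width: 0.0001
grasp_force: 0.5
```

```bash
python3 -c "
from h import *
lug();lug();lug('i.png')"
```

```text
lug_top 0.61 [324. 234.] ang 114.62378883240137 r 0.028382520183199113
lug_push_half 0.64 [322. 226.] ang 125.86778685790733 r 0.02971633304405056
7.6 [0.47723128 0.03648712 0.07365575] 23.07322174061338 [-1.75026536 -0.38265588  0.56303554]
lug_top 0.58 [320. 233.] ang 113.86058885172075 r 0.029599476434678994
lug_push_half 0.82 [323. 221.] ang 120.25601165512298 r 0.02841261863431149
7.75 [0.47753437 0.03638074 0.07377723] 23.259712440519376 [-0.31102125  0.7870097   0.56391832]
lug_top 0.77 [322. 230.] ang 111.07275801736856 r 0.028764883438945198
lug_push_half 0.88 [326. 222.] ang 122.5838192620167 r 0.026780243115454835
7.9 [0.47756702 0.03631449 0.07382003] 23.243683107999118 [-0.13058642 -0.55591237 -0.11609398]
```

```bash
python3 -c "
from h import *
lug();lug('i.png')"
```

```text
lug_top 0.82 [320. 233.] ang 113.65406604629075 r 0.029544823829113335
lug_push_half 0.64 [325. 223.] ang 122.98562842283813 r 0.027724960650218528
8.05 [0.47752947 0.03633476 0.07379631] 23.21588297775421 [ 0.03187542 -0.52021617  0.10622959]
lug_top 0.57 [321. 232.] ang 112.83391630159628 r 0.029475879540752963
lug_push_half 0.69 [323. 222.] ang 121.62092578891234 r 0.02878082515380675
8.2 [0.47753373 0.03635987 0.07380923] 23.20248793963764 [0.55283586 0.20445121 0.15599564]
```

View pics/i.png

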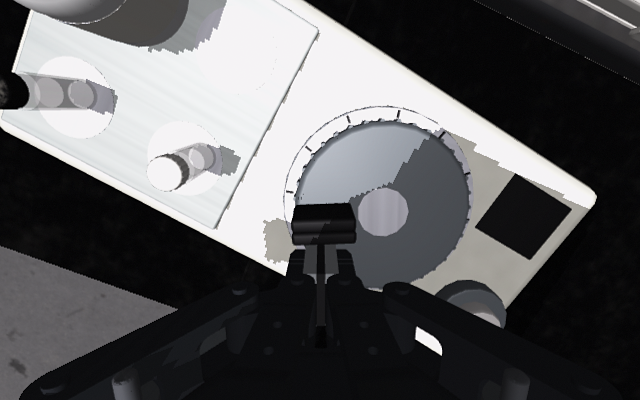

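The third snap has not happened yet: the lug (324,224) still lies square on the finger with almost no force. I'll advance the finger slowly by about 3°.

Call:
drive_tool(
  xyz=[
    [0.0004,-0.0002,0],
    [0.0008,-0.0004,0],
    [0.0012,-0.0006,0],
    [0.0016,-0.0008,0],
    [0.002,-0.001,0],
    [0.0021,-0.0011,0],
    [0.0021,-0.0011,0],
    [0.0021,-0.0011,0],
  ],
  rot=[
    [0,0,0.005],
    [0,0,0.01],
    [0,0,0.015],
    [0,0,0.02],
    [0,0,0.025],
    [0,0,0.026],
    [0,0,0.026],
    [0,0,0.026],
  ],
)

```text
clock: 9.15
position: [0.4786, 0.0378, 0.0738]
tool_rot: [-180.0, 0.0, 20.2]
contact_force: [0.3, -0.6, -0.2]
gripper_width: -0.0001
grasp_force: 0.0
```

```bash
python3 -c "
from h import *
lug();lug('j.png')"
```

```text
lug_top 0.74 [ 81. 106.] ang 87.04817874256962 r 0.13304964946872833
lug_push_half 0.86 [326. 212.] ang 108.05557182071317 r 0.026590721969679515
9.15 [0.47863232 0.03775229 0.07377662] 20.219883856213283 [ 0.28822099 -0.57813813 -0.16790429]
lug_top 0.83 [323. 223.] ang 101.70881361005053 r 0.028756818999612212
lug_push_half 0.69 [321. 215.] ang 110.75677641730029 r 0.02914196635390638
9.3 [0.47865195 0.03773394 0.07380448] 20.215909896196035 [ 0.02197689 -0.45958517  0.34487551]
```

Click three has snapped in: the push face is about 27° on and there is no force. I'll do the fourth click in a careful stage of 25°, then small steps.

Call:
drive_tool(
  xyz=[
    [0.0028,-0.0015,0],
    [0.0058,-0.0028,0],
    [0.0088,-0.0038,0],
    [0.0119,-0.0047,0],
    [0.0143,-0.0052,0],
    [0.0165,-0.0056,0],
    [0.0182,-0.0058,0],
    [0.019,-0.0058,0],
  ],
  rot=[
    [0,0,0.035],
    [0,0,0.07],
    [0,0,0.105],
    [0,0,0.14],
    [0,0,0.1665],
    [0,0,0.191],
    [0,0,0.21],
    [0,0,0.218],
  ],
)

```text
clock: 10.25
position: [0.4901, 0.0471, 0.0735]
tool_rot: [-180.0, 0.1, -4.8]
contact_force: [-2.0, 1.1, 0.9]
gripper_width: 0.0002
grasp_force: 1.2
```

```bash
python3 -c "
from h import *
lug();lug();lug('k.png')"
```

```text
lug_top 0.67 [320. 233.] ang 86.01532510119233 r 0.029579309486969414
lug_push_half 0.58 [323. 225.] ang 97.39140696488829 r 0.029102942711576367
10.25 [0.4900535  0.04707179 0.07354808] -4.820773541594707 [-1.96456409  1.07472865  0.85075497]
lug_top 0.77 [318. 234.] ang 85.79928751337172 r 0.030277514567643445
lug_push_half 0.72 [322. 225.] ang 96.01055007812076 r 0.028790667642176197
10.4 [0.49049284 0.04674797 0.07370696] -4.716376444438798 [-1.59203844  0.66345052 -0.43527235]
lug_top 0.83 [319. 233.] ang 85.41023258306068 r 0.029977327781511742
lug_push_half 0.68 [320. 224.] ang 94.5541742465512 r 0.0297245718711371
10.55 [0.49052786 0.04666721 0.07375328] -4.736096219891076 [-0.76832911 -0.06536436 -1.44692964]
```

Call:
drive_tool(
  xyz=[
    [0.0004,-0.0002,0],
    [0.0008,-0.0004,0],
    [0.0012,-0.0006,0],
    [0.0016,-0.0008,0],
    [0.002,-0.001,0],
    [0.0021,-0.0011,0],
    [0.0021,-0.0011,0],
    [0.0021,-0.0011,0],
  ],
  rot=[
    [0,0,0.005],
    [0,0,0.01],
    [0,0,0.015],
    [0,0,0.02],
    [0,0,0.025],
    [0,0,0.026],
    [0,0,0.026],
    [0,0,0.026],
  ],
)

```text
clock: 11.5
position: [0.4924, 0.0474, 0.0739]
tool_rot: [180.0, -0.0, -7.7]
contact_force: [0.0, -0.1, -1.0]
gripper_width: -0.0001
grasp_force: 0.0
```

```bash
python3 -c "
from h import *
lug();lug();lug('l.png')"
```

```text
lug_top 0.59 [319. 233.] ang 81.55371349486724 r 0.030052708683436163
lug_push_half 0.59 [322. 222.] ang 89.51279999919942 r 0.028723061760738897
11.5 [0.4923559  0.04740378 0.07393084] -7.741694963570575 [ 0.01854207 -0.08401712 -0.97995621]
lug_top 0.93 [318. 233.] ang 82.4545799054154 r 0.03058868515613305
lug_push_half 0.89 [323. 223.] ang 91.18373241919437 r 0.028342049974363966
11.65 [0.49220821 0.04744397 0.07382871] -7.742540948981993 [ 0.04250825 -0.44636473 -0.08175919]
lug_top 0.8 [321. 233.] ang 82.34075954986638 r 0.028978229082186554
lug_push_half 0.82 [324. 223.] ang 91.55228852135485 r 0.028098835792127092
11.8 [0.49216693 0.04743808 0.07380305] -7.745939672522232 [0.75240068 0.03975439 0.09017377]
```

The lug is in the dead zone half way, with zero force and still touching the finger. One more 3° step.

Call:
drive_tool(
  xyz=[
    [0.0004,-0.0002,0],
    [0.0008,-0.0004,0],
    [0.0012,-0.0006,0],
    [0.0016,-0.0008,0],
    [0.002,-0.001,0],
    [0.0021,-0.0011,0],
    [0.0021,-0.0011,0],
    [0.0021,-0.0011,0],
  ],
  rot=[
    [0,0,0.005],
    [0,0,0.01],
    [0,0,0.015],
    [0,0,0.02],
    [0,0,0.025],
    [0,0,0.026],
    [0,0,0.026],
    [0,0,0.026],
  ],
)

```text
clock: 12.75
position: [0.4938, 0.0481, 0.0738]
tool_rot: [-180.0, -0.0, -10.7]
contact_force: [-0.3, 0.8, -0.3]
gripper_width: 0.0001
grasp_force: 0.0
```

```bash
python3 -c "
from h import *
lug();lug('m.png')"
```

```text
lug_top 0.75 [320. 224.] ang 71.20043830404752 r 0.029733088006254984
lug_push_half 0.89 [321. 214.] ang 78.63041674790212 r 0.02920981010335558
12.75 [0.49383212 0.04806284 0.07380291] -10.721955828886381 [-0.30253135  0.7919463  -0.29720296]
lug_top 0.71 [319. 221.] ang 69.03278806630686 r 0.03033699285076048
lug_push_half 0.92 [322. 212.] ang 75.84022528336916 r 0.028586301191651915
12.9 [0.49382806 0.04805243 0.07380498] -10.723330240125868 [ 0.43238581  0.88543748 -0.32285473]
```

View pics/m.png

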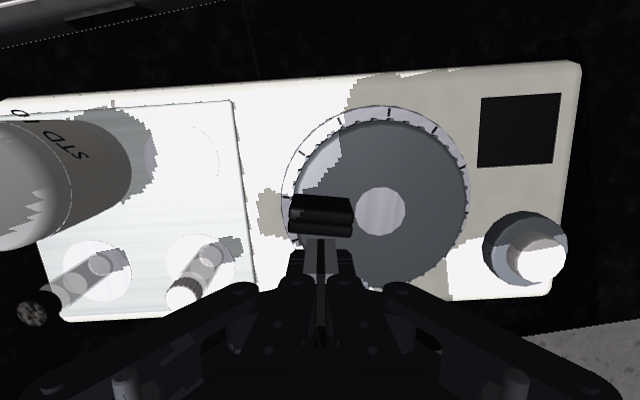

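The fourth click is seated: the lug (320,215) is free of the finger at about 70°. I'll back off, lift and go over the start key.

Call:
drive_tool(
  xyz=[
    [-0.008,0,0],
    [-0.01,0,-0.02],
    [-0.01,0,-0.045],
    [-0.01,0.02,-0.06],
    [-0.009,0.065,-0.06],
    [-0.008,0.11,-0.06],
    [-0.008,0.14,-0.06],
    [-0.008,0.15,-0.06],
  ],
  rot=[
    [0,0,0],
    [0,0,0],
    [0,0,0],
    [0,0,0],
    [0,0,0],
    [0,0,0],
    [0,0,0],
    [0,0,0],
  ],
)

```text
clock: 13.85
position: [0.4663, -0.063, 0.1188]
tool_rot: [180.0, -0.0, -10.8]
contact_force: [-0.4, 0.3, -1.1]
gripper_width: 0.0002
grasp_force: 0.0
```

```bash
python3 - <<'E'
from h import *
lug("n.png")
for c in ("wrist","scene","side"): look(c,[("start_key_top",.068),("dial_centre",.062),("stirrer",0)])
E
```

```text
lug_top 0.55 [112. 185.] ang 69.62263182325823 r 0.031959429212274196
lug_push_half 0.78 [143. 184.] ang 79.37680211563868 r 0.02851320618969863
13.85 [ 0.46629506 -0.06299801  0.11881265] -10.837264100675263 [-0.37275563  0.31942077 -1.1185017 ]
wrist start_key_top 0.97 [320. 220.] [ 0.4676 -0.0619  0.068 ]
wrist dial_centre 0.66 [190. 180.] [0.508  0.0151 0.062 ]
wrist stirrer 0.2 [187. 180.] [0.5003 0.0451 0.    ]
wrist stirrer 0.18 [116. 187.] [0.5057 0.1061 0.    ]
scene start_key_top 0.43 [335. 200.] [ 0.4443 -0.051   0.068 ]
scene dial_centre 0.71 [306. 203.] [0.515  0.0258 0.062 ]
scene stirrer 0.74 [297. 221.] [0.5212 0.0655 0.    ]
side start_key_top 0.52 [334. 193.] [ 0.4638 -0.0409  0.068 ]
side dial_centre 0.94 [317. 203.] [0.5002 0.0158 0.062 ]
side dial_centre 0.31 [304. 199.] [0.5414 0.0047 0.062 ]
side stirrer 0.55 [311. 230.] [0.5032 0.0626 0.    ]
side stirrer 0.27 [281. 236.] [0.5759 0.1127 0.    ]
```

View pics/n.png

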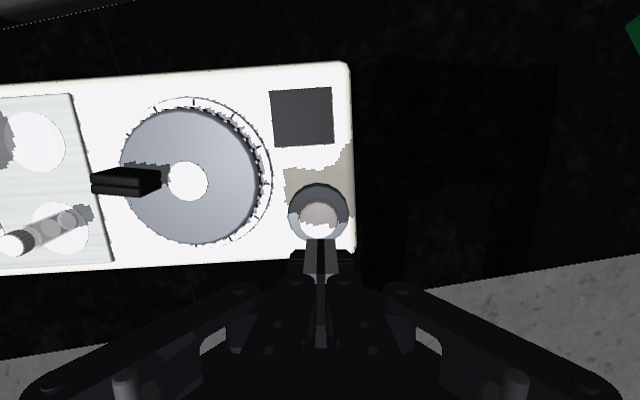

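The lug now points at the plate, left of the dial (125,180), which is 120° from its start. The fingertip is over the key (320,220). Press and hold.

Call:
drive_tool(
  xyz=[
    [0.001,-0.001,0.025],
    [0.001,-0.001,0.05],
    [0.001,-0.001,0.06],
    [0.001,-0.001,0.066],
    [0.001,-0.001,0.071],
    [0.001,-0.001,0.076],
    [0.001,-0.001,0.079],
    [0.001,-0.001,0.079],
  ],
  rot=[
    [0,0,0],
    [0,0,0],
    [0,0,0],
    [0,0,0],
    [0,0,0],
    [0,0,0],
    [0,0,0],
    [0,0,0],
  ],
)

```text
clock: 15.4
position: [0.4685, -0.0609, 0.0618]
tool_rot: [180.0, -0.0, -10.7]
contact_force: [-9.8, 2.0, 17.8]
gripper_width: -0.0001
grasp_force: 9.3
```

The tool stopped at z = 0.0618 with 18 N, which is the bottom of the key's travel. Release.

Call:
drive_tool(
  xyz=[
    [0,0,-0.003],
    [0,0,-0.008],
    [0,0,-0.015],
    [0,0,-0.035],
    [0,0,-0.06],
    [0,0,-0.08],
    [0,0,-0.09],
    [0,0,-0.09],
  ],
  rot=[
    [0,0,0],
    [0,0,0],
    [0,0,0],
    [0,0,0],
    [0,0,0],
    [0,0,0],
    [0,0,0],
    [0,0,0],
  ],
)

```text
clock: 16.2
position: [0.4689, -0.061, 0.1284]
tool_rot: [180.0, -0.2, -10.7]
contact_force: [1.1, -0.8, -0.4]
gripper_width: 0.0002
grasp_force: 0.0
```

```bash
python3 - <<'E'
from h import *
lug()
look("wrist",[("start_key_top",.068),("dial_centre",.062),("lug_top",.088),("vial_a",.049)])
print(finish_job())
E
```

```text
lug_top 0.93 [129. 187.] ang 71.80025543125944 r 0.03081587531009825
lug_push_half 0.76 [153. 183.] ang 78.03863360791965 r 0.029958873407109156
16.2 [ 0.46887189 -0.06099512  0.12836991] -10.727977887364524 [ 1.12317044 -0.80396509 -0.3514072 ]
wrist start_key_top 0.56 [322. 219.] [ 0.4662 -0.0624  0.068 ]
wrist dial_centre 0.66 [193. 176.] [0.5094 0.0163 0.062 ]
wrist lug_top 0.83 [126. 182.] [0.5161 0.044  0.088 ]
wrist lug_top 0.4 [193. 176.] [0.5121 0.0052 0.088 ]
wrist vial_a 0.68 [ 82. 215.] [0.4954 0.1096 0.049 ]
the job is handed in; nothing more can be done
None
```

I pushed the dial four clicks clockwise, pressed the start key to the bottom of its travel and released it, then handed the job in at about 16 s; no verdict came back.

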